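# Refit the cooker knob and hold the valve down

## Robot

A 7-joint arm with a two-finger parallel gripper is mounted at the origin on the work surface. World frame = base frame: x ahead of the robot, y to its left, z up, the work surface at z = 0. Lengths are in m, angles in degrees, forces in N, time in s.
With the tool pointing down it reaches from about 0.425 to 0.95 m from the base axis. Payload 4.7 kg.
Tool frame: the origin (TCP) lies at the very end of the fingers, on their centre line; the grasp point (between the pads) lies 19 mm behind it (robot.grip_point_offset is the distance from the TCP to the grasp point, in m); z points along the fingers, y is the line along which they close (so a half turn about z gives the same grasp; the last joint's range is limited). The gripper opens to 87 mm and grips with 3 to 60 N. Pads are 19 mm wide; open, the fingers measure 117 mm over their backs; the gripper's body (75 mm by 190 mm) begins 51 mm behind the grasp point.
Start: joints at [-70.353, 26.849, -2.785, 87.806, 1.381, 65.374, -4.715], TCP at [0.245, 0.629, 0.223] pointing down, gripper open.
Joint ranges: [-148.3, 148.3], [-19.14, 114.17], [-79.39, 73.82], [5.75, 140.21], [-59.74, 239.74], [12.07, 113.84], [-152.46, 152.46]. Speed limits (degrees/s): [147.25, 147.25, 180, 180, 180, 180, 180].

## Interface

Orientations are given as a 3x3 rotation matrix whose columns are the frame's x, y, z axes.
In Python, from workcell import robot gives the robot as it stands.
- The arm moves only by the shell command python3 -m inch 'ROWS' [FORCE]. ROWS is JSON, a list of rows, each a list of 3 entries, a list of its own where there are three numbers: the shift along the tool's x, y, z in m, then the turn, a rotation vector about the tool's x, y, z in degrees, then the opening, from -1 (shut) to 1 (fully open). In form: [[[x, y, z], [rx, ry, rz], gripper], ...]. A call has 1 to 5 rows; each row shifts and turns the commanded pose from where the row before left it, along the tool's axes as they then stand; what a row does not reach is not made up. A row lasts 1/12 s, in which the tool goes at most 41.7 mm and 7.16 degrees, less where a joint would pass 70% of its speed; a pose out of reach is approached as far as the arm can. A call is refused whole if a number of a shift passes 0.0417 or a number of a turn 7.16, either way. A call with a gripper value outside its range is refused whole. The fingers move at their own pace and stop on an object; FORCE is the grip in N (left out, the last holds). Time passes only in rows, so rows that do not move let the fingers close. It gives the time, the measured TCP pose, the force, the opening and the grip force at its end, in the units of the state.
- robot.observe(): the state, without advancing time (a new reading comes with each control period).
- robot.capture(name): name is "scene" or "top" or "wrist"; returns a dict with "frame" (384x512x3 uint8, red, green, blue), "mtx" (3x3 intrinsics, pixels), "R" (3x3) and "t" (3): a world point X has camera coordinates R X + t. Camera axes: x right, y down, z forward; pixel columns grow to the right and rows downward; lengths in m; the calibration is good to about 2 mm. A picture is of the moment at which its call begins. There is no depth.
- robot.job_done(): hands the job in; it is judged then, once.
Trained networks look in the newest picture that a camera, given by its name, has taken for a name from the list of things; names that differ only in an ending like _2 or _b are one class to them, and where a whole thing is asked for, a point or a joint stands for the part that bears it (a point fixed in the world has none). Each returns a list of dicts, best first, with "p" (0 to 1); they miss things now and then, are a little off and sometimes report something else, mostly with a low value. They report only what shows in the picture. A call takes as long as a camera call. They do not tell look-alikes from the thing itself.
- robot.look_for(query, camera): "location" ([x, y, z] in m, in world coordinates, good to about 4 mm: the middle of the surface that is visible of it).
- robot.regions_of(query, camera): "mask" (384x512 bool, what is visible of it).
The state is a dict: "time_s": time; "joints": joint angles; "joint_vel": joint speeds; "tau": joint torques, N m; "ee_pos": TCP position; "orientation": TCP orientation; "force": force on the tool from outside, world axes, zero at the start; "ft_torque": the same for the moment, N m; "gripper_width": opening from 0.0 (shut) to 1.0 (fully open); "grasp_force": force on a finger pad.
Only numpy, scipy, OpenCV 4.12 (cv2) and the standard library are available. Lean on these libraries where they do the work, as an engineer would, in place of code of your own. Each camera call takes 0.05 s, during which the arm holds its last target. There are 200 camera calls.

## Task

The control knob of the little green gas cooker has come off and lies on the tray. Pick it up, turn it so that its pointer faces the way the flat of the brass D-shaped spindle faces, push it fully onto the spindle, then press the knob down against the valve's spring as far as it goes and finish there, with the gripper still on the knob keeping it held down. Do not shift or knock over the spray bottle, sugar dispenser, pudding basin or spoon rest.

Things in the scene. Friction and masses are not known exactly. Their poses are not given: they have to be found in the camera images.
- knob: Loose black cooker knob, 40 to 85 g, upright on the tray, bore down. Origin: centre of its underside, z up. Skirt 48 mm in diameter, 18 high; on it a bar grip 44 long (along x), 16 thick (y), 24 high: 42 tall in all. A white line on one half of the bar's top and down that end is the pointer, along +x. D-bore in the underside: 14 deep, 16 in diameter, its flat 3.9 mm from the axis on the +x side.
- knob_socket (a point): Centre of the closed end of the knob's bore, 14 mm above the knob's underside on its axis; same axes as the knob. When the knob is fully on, this point lies at the spindle's tip.
- cooker: Portable gas cooker, fixed: green enamel box 280 mm (x) by 270 mm (y), deck 70 mm above its origin (centre of its foot plane). Its front strip carries the valve, 95 mm along -x from the origin. Behind it a black burner and pan supports, up to 88 mm above the origin, centred 45 mm along +x and 85 mm in radius.
- valve: The cooker's control valve, fixed on the deck; it and its spindle do not turn. Origin on the deck on the spindle's axis, z up; a black round plate 46 mm in diameter, 2 mm thick, with a small white tick on the deck at its +x side. The spindle's flat faces +x, towards the tick.
- spindle_tip (a point): Centre of the brass spindle's tip, 25 mm above the deck when up; axes as the valve's (+x: the way its flat faces). D-section: 14 mm in diameter, flat 3 mm from the axis at +x; its last 4 mm taper in by 2.5 mm all round, so a knob a millimetre or two off finds its way on. It enters the bore only with the pointer within about 15 degrees of +x.
- spindle (a joint): How far the spindle is pressed down, m: 0 up, 0.006 at its stop. The spring needs about 5 N to start and 12 N at the stop, and pushes it up again when let go.
- spray_bottle: Bystander: red plastic spray bottle with trigger, loose, 82 mm in diameter, 236 mm tall; origin: centre of its foot.
- sugar_dispenser: Bystander: glass sugar dispenser with steel flip-top spout, loose, 80 mm in diameter, 153 mm tall; origin: centre of its foot.
- pudding_basin: Bystander: aluminium pudding basin, loose, 130 mm in diameter at the rim, 72 mm tall; origin: centre of its foot.
- spoon_rest: Bystander: blue ceramic spoon rest, loose, a dish 92 mm in diameter with a 45 mm tail along its -x, 16 mm tall; origin: centre of the dish's foot.
- tray: Galvanised steel tray, fixed, 560 mm (x) by 1040 mm (y), floor 4 mm and rim 20 mm above the shelf; origin: centre of its underside. All of these things stand in it.
There are look-alikes about, which are no part of the job. Leave any pink look-alike of the knob alone.

How it is judged (in metres and radians):
On the way, in this order (a step that is already met when the one before it is completed fails the run):
1. the knob is lifted clear of the tray (height (world z) of knob above 0.03 m and contact force between the fingers and knob above 1 N), for 0.2 s.
2. the knob is fully on the spindle (distance between knob_socket and spindle_tip below 0.004 m and horizontal distance between knob_socket and spindle_tip below 0.0025 m and angle between the x axis of knob and the x axis of valve, either way round below 0.35 rad and angle between knob's own z axis and vertical below 0.15 rad), for 0.1 s.
At the end, for the whole second after the job is handed in: The knob is fully on the spindle (end of its bore within 4 mm of the spindle's tip and 2.5 mm of its axis, pointer along the flat, upright within 0.15 rad), and the gripper's fingers, still on the knob, keep the spindle pressed down by more than 4.5 mm of its 6 mm, with more than 6 N on it (all of step 2 and value of joint spindle above 0.0045 m and contact force between knob and valve above 6 N and contact force between the fingers and knob above 3 N); the arm keeps its last pose, push and grip.
It fails at once if the spray bottle is shifted by more than 30 mm or knocked over (distance of spray_bottle from where it was at the start of the episode above 0.03 m or angle between spray_bottle's own z axis and vertical above 0.4 rad).
It fails at once if the sugar dispenser is shifted by more than 30 mm or knocked over (distance of sugar_dispenser from where it was at the start of the episode above 0.03 m or angle between sugar_dispenser's own z axis and vertical above 0.4 rad).
It fails at once if the pudding basin is shifted by more than 30 mm or knocked over (distance of pudding_basin from where it was at the start of the episode above 0.03 m or angle between pudding_basin's own z axis and vertical above 0.4 rad).
It fails at once if the spoon rest is shifted by more than 30 mm or knocked over (distance of spoon_rest from where it was at the start of the episode above 0.03 m or angle between spoon_rest's own z axis and vertical above 0.4 rad).
It also fails if it takes over 38 s, if anything falls off the work surface, if the arm or the gripper's body presses on something with over 40 N, if the wrist force passes 120 N, or if a joint passes its speed limit or range.

## Working session

There is one attempt and no reset: what is moved stays moved. The work goes in short steps, Python scripts to look and compute and a shell command to move; the robot and the scene stay as the last step left them, time stands still between calls to the robot, and variables do not carry over. Pictures are saved under pics/ and viewed, at most 10 in all, crops included, and the job is handed in when it is done.

```bash
mkdir -p pics; ls; python3 - <<'E'
from workcell import robot
import cv2,numpy as np
s=robot.observe();print(s['time_s'],s['ee_pos'],np.round(s['orientation'],3).tolist(),s['gripper_width'],s['force'])
for c in ('scene','top'):
    d=robot.capture(c);cv2.imwrite(f'pics/{c}0.png',d['frame'][:,:,::-1])
    for q in ('knob','valve','cooker','spray_bottle','sugar_dispenser','pudding_basin','spoon_rest'):
        print(c,q,[(np.round(r['location'],3).tolist(),round(r['p'],2)) for r in robot.look_for(q,c)[:4]])
E
```

```text
pics
0.0 [0.24500778 0.62833666 0.22148436] [[-0.932, 0.363, -0.001], [0.363, 0.932, -0.002], [-0.0, -0.002, -1.0]] 1.0026718318291608 [-0.11050381  0.83453238  0.24122786]
scene knob [([0.464, -0.207, 0.029], 0.75), ([0.267, -0.344, 0.018], 0.63), ([0.297, -0.248, 0.029], 0.52)]
scene valve [([0.564, 0.172, 0.074], 0.57)]
scene cooker [([0.628, -0.104, 0.001], 0.28)]
scene spray_bottle [([0.746, -0.327, 0.161], 0.62), ([0.468, -0.205, 0.028], 0.32)]
scene sugar_dispenser [([0.779, -0.214, 0.124], 0.96)]
scene pudding_basin [([0.55, -0.443, 0.036], 0.61)]
scene spoon_rest [([0.556, 0.454, 0.013], 0.93), ([0.463, -0.206, 0.027], 0.17)]
top knob [([0.455, -0.197, 0.029], 0.58), ([0.254, -0.34, 0.018], 0.46)]
top valve [([0.564, 0.174, 0.081], 0.42)]
top cooker [([0.65, 0.149, 0.075], 0.92)]
top spray_bottle [([0.71, -0.3, 0.156], 0.69)]
top sugar_dispenser [([0.748, -0.188, 0.125], 0.77)]
top pudding_basin []
top spoon_rest [([0.553, 0.453, 0.01], 0.94), ([0.75, -0.191, 0.126], 0.44)]
```

View pics/scene0.png

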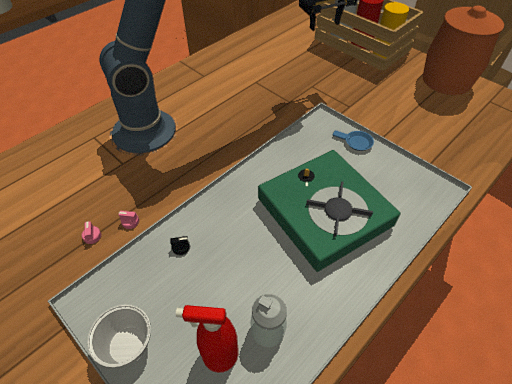

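View pics/top0.png

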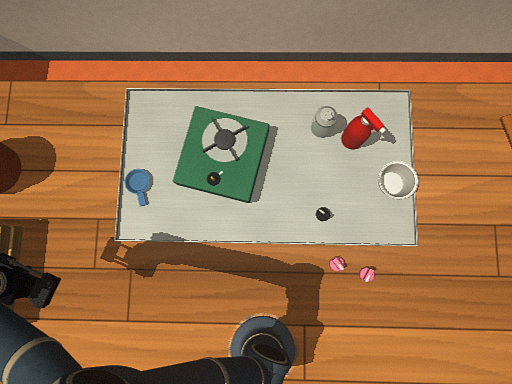

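The scene view shows the black knob at (180,245), with the pink look-alikes at (90,232) and (128,218), and the valve at (306,175). In the top view the knob is at (323,214), the valve at (214,178) and the burner at (225,139), so the cooker's yaw is about -16°. I'll look at both closely with the wrist camera, starting with the valve on the way over.

```bash
cat > h.py <<'E'
from workcell import robot
import numpy as np, cv2
from scipy.spatial.transform import Rotation as Ro
def to(p,yaw=None):
    """tool-frame shift, and turn (deg) that brings tool y axis to world yaw with tool straight down"""
    s=robot.observe();R=np.array(s['orientation']);d=R.T@(np.array(p)-s['ee_pos'])
    print('t',round(s['time_s'],2),'pos',np.round(s['ee_pos'],4),'shift',np.round(d,4),'F',np.round(s['force'],1),'w',round(s['gripper_width'],3),'gf',s['grasp_force'])
    if yaw is not None:
        for k in (0,180):
            a=np.radians(yaw+k);y=np.array([np.cos(a),np.sin(a),0]);z=np.array([0,0,-1.]);T=np.c_[np.cross(y,z),y,z]
            print('turn',np.round(Ro.from_matrix(R.T@T).as_rotvec(degrees=True),2),'j7',round(s['joints'][6],1))
def ray(d,uv,z):
    K,R,t=map(np.array,(d['mtx'],d['R'],d['t']));c=-R.T@t
    v=R.T@np.linalg.inv(K)@np.array([*uv,1.]);return c+v*(z-c[2])/v[2]
E
python3 - <<'E'
from h import *
to([0.52,0.20,0.26])
d=robot.capture('wrist');R,t=np.array(d['R']),np.array(d['t']);s=robot.observe();T=np.array(s['orientation'])
print('cam in tool',T.T@(-R.T@t-s['ee_pos']),'axes',np.round(T.T@R.T,2).tolist(),d['mtx'])
E
```

```text
t 0.8 pos [0.2452 0.6289 0.2226] shift [-0.4119 -0.2998 -0.0375] F [ 0.5  1.2 -0.2] w 1.0 gf 0.0
cam in tool [ 0.07391833  0.00080645 -0.16277908] axes [[0.0, -0.96, -0.27], [1.0, 0.0, -0.0], [0.0, -0.27, 0.96]] [[299.33658003   0.         255.10726871]
 [  0.         299.33658003 195.89752034]
 [  0.           0.           1.        ]]
```

```bash

python3 -m inch '[[[-0.0275,-0.02,-0.0025],[0,0,0],1],[[-0.0275,-0.02,-0.0025],[0,0,0],1],[[-0.0275,-0.02,-0.0025],[0,0,0],1],[[-0.0275,-0.02,-0.0025],[0,0,0],1],[[-0.0275,-0.02,-0.0025],[0,0,0],1]]'
python3 -m inch '[[[-0.0275,-0.02,-0.0025],[0,0,0],1],[[-0.0275,-0.02,-0.0025],[0,0,0],1],[[-0.0275,-0.02,-0.0025],[0,0,0],1],[[-0.0275,-0.02,-0.0025],[0,0,0],1],[[-0.0275,-0.02,-0.0025],[0,0,0],1]]'
python3 -m inch '[[[-0.0275,-0.02,-0.0025],[0,0,0],1],[[-0.0275,-0.02,-0.0025],[0,0,0],1],[[-0.0275,-0.02,-0.0025],[0,0,0],1],[[-0.0275,-0.02,-0.0025],[0,0,0],1],[[-0.0275,-0.02,-0.0025],[0,0,0],1],[[0,0,0],[0,0,0],1]]' || true
python3 - <<'E'
from h import *
to([0.52,0.20,0.26])
E
```

```text
time_s: 1.27
ee_pos: [0.3377, 0.4844, 0.2353]
orientation: [[-0.932, 0.363, 0.0], [0.363, 0.932, 0.0], [-0.0, 0.0, -1.0]]
force: [0.4, 1.3, 0.3]
gripper_width: 1.001
grasp_force: 0.0
time_s: 1.68
ee_pos: [0.4295, 0.3412, 0.248]
orientation: [[-0.932, 0.363, 0.0], [0.363, 0.932, 0.001], [-0.0, 0.001, -1.0]]
force: [-0.3, -0.7, -0.4]
gripper_width: 1.002
grasp_force: 0.0
t 1.68 pos [0.4295 0.3412 0.248 ] shift [-0.1356 -0.0986 -0.012 ] F [-0.3 -0.7 -0.4] w 1.002 gf 0.0schema error: expected 1 to 5 rows
```

```bash

python3 -m inch '[[[-0.0275,-0.02,-0.0025],[0,0,0],1],[[-0.0275,-0.02,-0.0025],[0,0,0],1],[[-0.0275,-0.02,-0.0025],[0,0,0],1],[[-0.0275,-0.02,-0.0025],[0,0,0],1],[[-0.0275,-0.02,-0.0025],[0,0,0],1]]' >/dev/null
python3 -m inch '[[[0,0,0],[0,0,0],1],[[0,0,0],[0,0,0],1]]' >/dev/null
python3 - <<'E'
from h import *
import pickle
to([0.52,0.20,0.26])
d=robot.capture('wrist');cv2.imwrite('pics/w1.png',d['frame'][:,:,::-1]);pickle.dump(d,open('w1.pkl','wb'))
for q in ('valve','spindle_tip'):
  print(q,[(np.round(r['location'],4).tolist(),round(r['p'],2)) for r in robot.look_for(q,'wrist')[:3]])
E
```

```text
t 2.27 pos [0.5217 0.1973 0.2604] shift [0.0026 0.0019 0.0004] F [0.2 0.7 0.1] w 0.999 gf 0.0
valve [([0.5586, 0.1714, 0.0775], 0.92)]
spindle_tip [([0.5617, 0.1777, 0.0945], 0.47)]
```

View pics/w1.png

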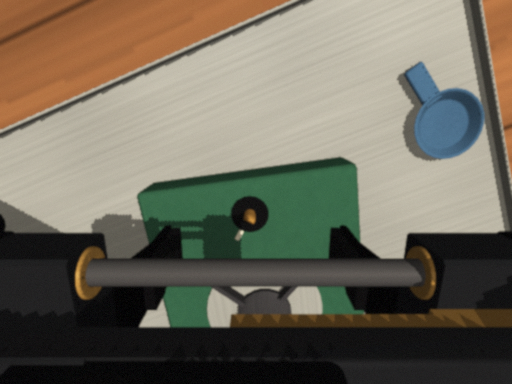

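The valve plate is at (249,214) with the spindle at (251,216). The tick is at (239,235), so the valve is turned relative to the cooker. I'll enlarge this region.

```bash
python3 - <<'E'
from h import *
im=cv2.imread('pics/w1.png')
cv2.imwrite('pics/w1c.png',cv2.resize(im[185:250,210:290],None,fx=9,fy=9,interpolation=cv2.INTER_CUBIC))
E
```

```text
(no output)
```

View pics/w1c.png

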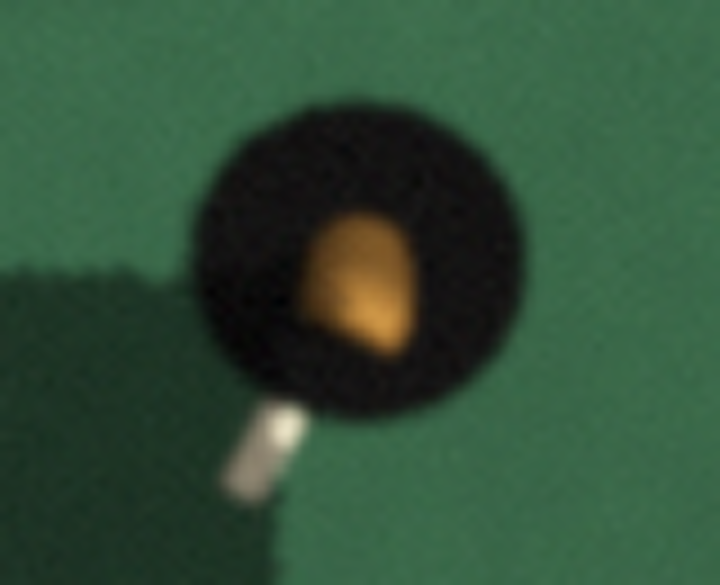

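The plate's centre is at crop (361,259) and the tick's centre at crop (266,453), pointing down-left. The spindle's flat faces the same way.

```bash
python3 - <<'E'
from h import *
import pickle
d=pickle.load(open('w1.pkl','rb'))
px=lambda x,y:((x+.5)/9-.5+210,(y+.5)/9-.5+185)
im=d['frame'][185:250,210:290].astype(int)
m=(im.max(2)<32).astype(np.uint8)
n,l,st,ce=cv2.connectedComponentsWithStats(m)
print(st,ce)
c=ray(d,px(361,259),0.076)
for a,b in (((361,259),(266,453)),((243,497),(285,413))):
  p=ray(d,px(*b),0.074)
  v=p-c if b[0]==266 else p-ray(d,px(*a),0.074)
  v=v if b[0]==266 else -v
  print(c,p,np.degrees(np.arctan2(v[1],v[0])))
e=[ray(d,px(*q),0.076) for q in ((195,259),(527,259),(361,100),(361,418))]
print('diam',np.linalg.norm(e[0]-e[1]),np.linalg.norm(e[2]-e[3]))
to([0.46,-0.18,0.26])
E
```

```text
[[   0    0   80   65 4438]
 [  22   12   36   34  762]] [[39.59824245 32.65863001]
 [38.92782152 28.16404199]]
[0.56214008 0.17467302 0.076     ] [0.58447283 0.15137255 0.074     ] -46.21485463701078
[0.56214008 0.17467302 0.076     ] [0.57989305 0.15611975 0.074     ] -47.12352612916113
diam 0.04518171235259037 0.045725885680856906
t 2.42 pos [0.5197 0.2011 0.2599] shift [-0.0819 -0.3769 -0.0004] F [-0.7  0.3 -0. ] w 1.004 gf 0.0
```

```bash

python3 -m inch '[[[-0.009,-0.0395,0.006],[0,0,0],1],[[-0.009,-0.0395,0.006],[0,0,0],1],[[-0.009,-0.0395,0.006],[0,0,0],1],[[-0.009,-0.0395,0.006],[0,0,0],1],[[-0.009,-0.0395,0.006],[0,0,0],1]]' >/dev/null
python3 -m inch '[[[-0.009,-0.0395,0.006],[0,0,0],1],[[-0.009,-0.0395,0.006],[0,0,0],1],[[-0.009,-0.0395,0.006],[0,0,0],1],[[-0.009,-0.0395,0.006],[0,0,0],1],[[-0.009,-0.0395,0.006],[0,0,0],1]]' >/dev/null
python3 -m inch '[[[0,0,0],[0,0,0],1],[[0,0,0],[0,0,0],1],[[0,0,0],[0,0,0],1]]' >/dev/null
python3 - <<'E'
from h import *
import pickle
to([0.46,-0.20,0.20])
d=robot.capture('wrist');cv2.imwrite('pics/w2.png',d['frame'][:,:,::-1]);pickle.dump(d,open('w2.pkl','wb'))
for q in ('knob',):
  for r in robot.look_for(q,'wrist')[:3]:
    X=np.array(r['location']);q=d['mtx']@(np.array(d['R'])@X+d['t']);print(X,r['p'],q/q[2])
E
```

```text
t 3.5 pos [ 0.4614 -0.1994  0.1998] shift [ 0.0011 -0.001  -0.0002] F [0.1 1.9 1. ] w 0.998 gf 0.0
[ 0.4442 -0.1983  0.0279] 0.6 [249.99556394 164.77254784   1.        ]
[ 0.2898 -0.2487  0.0206] 0.57 [150.66454525  43.53148839   1.        ]
[ 0.257  -0.3386  0.0278] 0.57 [54.39424532 43.96771734  1.        ]
```

View pics/w2.png

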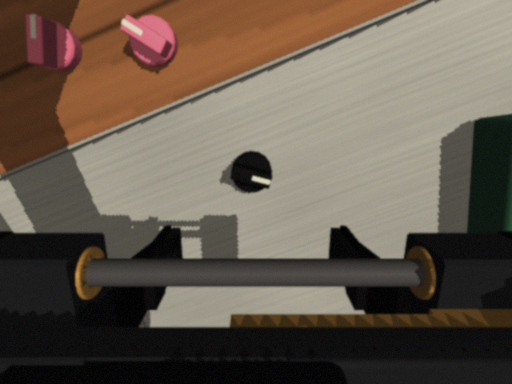

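The knob is at (251,172) and its white pointer runs right and slightly down to about (270,183). I'll enlarge the crop to measure it.

```bash
python3 - <<'E'
from h import *
im=cv2.imread('pics/w2.png')[140:205,210:290]
im=np.clip(im.astype(float)*1.8,0,255).astype(np.uint8)
cv2.imwrite('pics/w2c.png',cv2.resize(im,None,fx=9,fy=9,interpolation=cv2.INTER_CUBIC))
E
```

```text
(no output)
```

View pics/w2c.png

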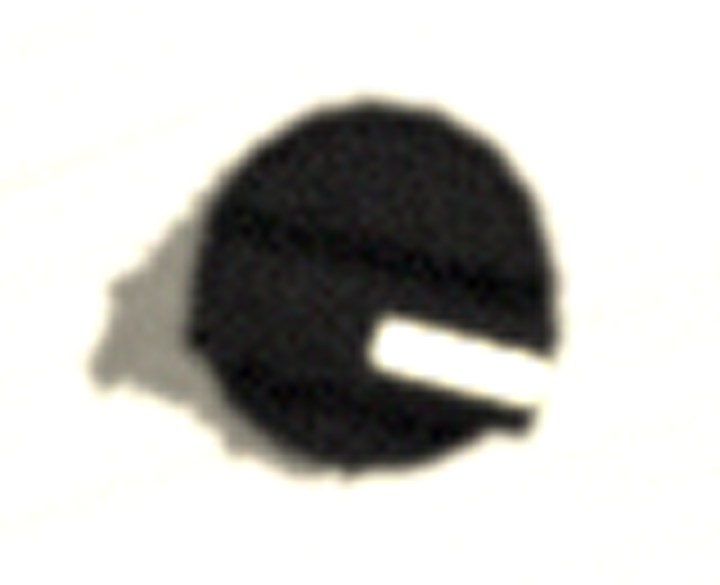

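Pointer line: from crop (380,343), at about the axis, to (548,383). The skirt's top edge is at crop row 98, its left edge at column 195 and its right edge at column 555.

```bash
python3 - <<'E'
from h import *
import pickle
d=pickle.load(open('w2.pkl','rb'))
px=lambda x,y:((x+.5)/9-.5+210,(y+.5)/9-.5+140)
a=ray(d,px(380,343),.046);b=ray(d,px(548,383),.046);v=b-a
print('line',a,b,np.linalg.norm(v),yaw:=np.degrees(np.arctan2(v[1],v[0])))
top=[ray(d,px(*q),.022) for q in ((195,285),(555,285),(373,98))]
print('skirt',top,(top[0]+top[1])/2)
# fit: render disk outline (0..18mm) at xy vs. dark mask, plus bar
im=d['frame'][140:205,210:290].astype(int)
dark=(im.max(2)<45)|((im.min(2)>200)&False)
K,R,t=map(np.array,(d['mtx'],d['R'],d['t']))
from scipy.optimize import minimize
S=4
white=None
def model(p):
    x,y,w=p;m=np.zeros((65*S,80*S),np.uint8);c,s=np.cos(w),np.sin(w)
    th=np.linspace(0,2*np.pi,60)
    cy=np.r_[[[.024*np.cos(a),.024*np.sin(a),z] for a in th for z in (.004,.022)]]
    ba=np.array([[i*.022,j*.008,z] for i in(-1,1) for j in(-1,1) for z in (.022,.046)])
    for q in (cy,ba):
        X=np.c_[x+c*q[:,0]-s*q[:,1],y+s*q[:,0]+c*q[:,1],q[:,2]]
        u=(K@(R@X.T+t[:,None]));u=(u[:2]/u[2]).T-[210,140]
        h=cv2.convexHull(((u+.5)*S).astype(np.float32)).round().astype(np.int32);cv2.fillConvexPoly(m,h,1)
    return cv2.resize(m.astype(np.float32),(80,65),interpolation=cv2.INTER_AREA)
g=d['frame'][140:205,210:290].max(2).astype(np.float32)
obs=np.clip((120-g)/95,0,1)  # dark=1
hull=cv2.convexHull(np.argwhere(g[:,:]<45)[:,::-1].astype(np.int32))
obs2=np.zeros_like(obs);cv2.fillConvexPoly(obs2,hull,1.0)
f=lambda p:np.abs(model(p)-obs2).sum()
best=min((minimize(f,[*((top[0]+top[1])/2)[:2]+np.array(o),np.radians(yaw)],method='Nelder-Mead',options=dict(initial_simplex=None,xatol=1e-5)) for o in((0,0),(.003,.002),(-.003,.002),(.002,-.003))),key=lambda r:r.fun)
print(best.x,np.degrees(best.x[2]),best.fun,obs2.sum())
to([*best.x[:2],.022],yaw+90)
E
```

```text
line [ 0.45519947 -0.20022292  0.046     ] [ 0.46708924 -0.18312842  0.046     ] 0.020822790971984678 55.18013608400317
skirt [array([ 0.44428342, -0.22173367,  0.022     ]), array([ 0.46095313, -0.17863436,  0.022     ]), array([ 0.43025618, -0.19171433,  0.022     ])] [ 0.45261827 -0.20018402  0.022     ]
[ 0.45464172 -0.20194689  0.99314339] 56.902924491281055 131.5 1296.0
t 3.6 pos [ 0.4617 -0.1988  0.2   ] shift [ 0.0055 -0.0056  0.178 ] F [0.2 0.3 0. ] w 0.998 gf 0.0
turn [ 5.000e-02  3.000e-02 -7.624e+01] j7 93.9
turn [ 3.0000e-02 -5.0000e-02  1.0376e+02] j7 93.9
```

```bash

python3 -m inch '[[[0.0057,-0.0049,0],[0,0,-7],1],[[0,0,0.01],[0,0,-7],1],[[0,0,0.01],[0,0,-7],1],[[0,0,0.01],[0,0,-7],1],[[0,0,0.01],[0,0,-7],1]]' >/dev/null
python3 -m inch '[[[0,0,0.01],[0,0,-7],1],[[0,0,0.01],[0,0,-7],1],[[0,0,0.01],[0,0,-7],1],[[0,0,0.01],[0,0,-7],1],[[0,0,0.01],[0,0,-7],1]]' >/dev/null
python3 -m inch '[[[0,0,0],[0,0,-7],1],[[0,0,0],[0,0,0],1],[[0,0,0],[0,0,0],1]]' >/dev/null
python3 - <<'E'
from h import *
to([0.4546,-0.2013,0.0235],146)
d=robot.capture('wrist');cv2.imwrite('pics/w3.png',d['frame'][:,:,::-1])
K,R,t=map(np.array,(d['mtx'],d['R'],d['t']))
for X in ([0.4546,-0.2013,.046],[0.4546+.022*.559,-.2013+.022*.829,.046]):
  q=K@(R@X+t);print(q/q[2])
E
```

```text
t 4.68 pos [ 0.4523 -0.2037  0.1114] shift [-0.0036 -0.0009  0.0879] F [ 1.  -0.6 -0.7] w 0.999 gf 0.0
turn [ 0.39 -0.16 -5.23] j7 152.2
turn [ -0.24  -0.59 174.77] j7 152.2
[254.11917248 211.45094883   1.        ]
[256.5712876  236.72760993   1.        ]
```

View pics/w3.png

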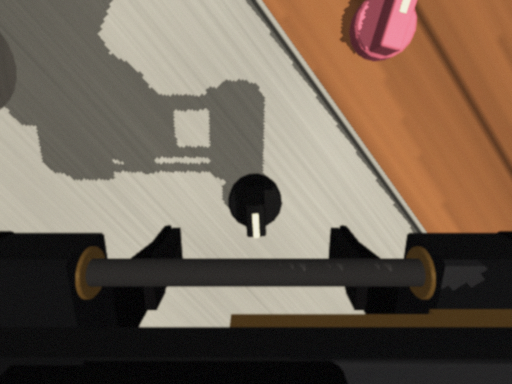

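The prediction matches the picture: the line runs from (255,212) to (256,237). Joint 7 is at its limit 5° short of the bar's direction. That is close enough, because the flat pads will turn the knob square as they close.

```bash

python3 -m inch '[[[-0.0036,-0.0009,0],[0,0,1.5],1],[[0,0,0.02],[0,0,0],1],[[0,0,0.02],[0,0,0],1],[[0,0,0.02],[0,0,0],1],[[0,0,0],[0,0,0],1]]' | head -3
python3 - <<'E'
from h import *
to([0.4546,-0.2013,0.0235],146)
E
```

```text
time_s: 5.15
ee_pos: [0.4527, -0.2002, 0.0486]
orientation: [[-0.65, -0.76, -0.015], [-0.76, 0.65, -0.0], [0.01, 0.011, -1.0]]
t 5.15 pos [ 0.4527 -0.2002  0.0486] shift [-0.0006 -0.0024  0.0251] F [-0.7 -0.6  0.6] w 1.002 gf 0.0
turn [ 0.66 -0.51 -6.54] j7 147.9
turn [ -0.78  -1.   173.46] j7 147.9
```

```bash

python3 -m inch '[[[-0.0006,-0.0024,0.005],[0.7,-0.5,-3],1],[[0,0,0.01],[0,0,0],1],[[0,0,0.01],[0,0,0],1],[[0,0,0],[0,0,0],1],[[0,0,0],[0,0,0],1]]' >/dev/null
python3 - <<'E'
from h import *
to([0.4546,-0.2013,0.0235],146)
E
```

```text
t 5.57 pos [ 0.4568 -0.2022  0.0259] shift [0.0006 0.0024 0.0024] F [ 0.5 -0.1  0.2] w 1.001 gf 0.0
turn [-0.29  0.15 -3.59] j7 148.7
turn [  0.23   0.45 176.41] j7 148.7
```

```bash

python3 -m inch '[[[0.0006,0.002,0.002],[0,0,0],1],[[0,0,0],[0,0,0],-1],[[0,0,0],[0,0,0],-1],[[0,0,0],[0,0,0],-1],[[0,0,0],[0,0,0],-1]]' 40 >/dev/null
python3 -m inch '[[[0,0,0],[0,0,0],-1],[[0,0,0],[0,0,0],-1],[[0,0,0],[0,0,0],-1],[[0,0,0],[0,0,0],-1],[[0,0,0],[0,0,0],-1]]' 40 >/dev/null
python3 - <<'E'
from h import *
to([0.4546,-0.2013,0.0235],146)
E
```

```text
t 6.4 pos [ 0.4551 -0.2018  0.0242] shift [-0.      0.0007  0.0007] F [-0.5 -0.   1.1] w 0.405 gf 0.0
turn [-0.35  0.21 -3.58] j7 148.6
turn [  0.33   0.54 176.42] j7 148.6
```

Still closing (the bar is 16 mm, about 0.18 of the opening).

```bash

python3 -m inch '[[[0,0,0],[0,0,0],-1],[[0,0,0],[0,0,0],-1],[[0,0,0],[0,0,0],-1],[[0,0,0],[0,0,0],-1],[[0,0,0],[0,0,0],-1]]' 40 | tail -3
python3 -m inch '[[[0,0,-0.01],[0,0,0],-1],[[0,0,-0.02],[0,0,0],-1],[[0,0,-0.03],[0,0,0],-1],[[0,0,-0.03],[0,0,0],-1],[[0,0,-0.03],[0,0,0],-1]]' 40 | tail -3
python3 -m inch '[[[0,0,0],[0,0,0],-1],[[0,0,0],[0,0,0],-1]]' 40 >/dev/null
python3 - <<'E'
from h import *
to([0.5625,0.1747,0.17],43.5)
d=robot.capture('wrist');im=d['frame'];cv2.imwrite('pics/w4.png',im[:,:,::-1])
E
```

```text
force: [-0.3, 0.0, 1.0]
gripper_width: 0.18
grasp_force: 40.0
force: [1.2, -0.9, -0.5]
gripper_width: 0.181
grasp_force: 40.0
t 7.4 pos [ 0.4553 -0.2023  0.1463] shift [-0.3642  0.1449 -0.0235] F [-0.  -0.1 -0.6] w 0.184 gf 39.99968064017594
turn [-0.21  0.71 98.89] j7 151.2
turn [ -0.68  -0.2  -81.11] j7 151.2
```

View pics/w4.png

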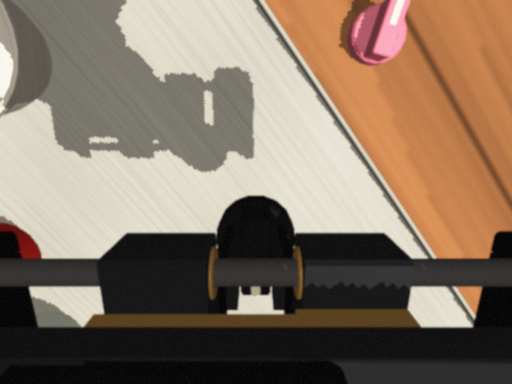

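The knob is held, with its pointer along tool -x (white end seen at (256,292)). Before moving, I'll work out from the skirt outline where the knob sits in the hand.

```bash
python3 - <<'E'
from h import *
d=robot.capture('wrist');s=robot.observe();T=np.array(s['orientation']);p=np.array(s['ee_pos'])
g=d['frame'].max(2).astype(int)
# skirt arc: first dark pixel down each column from row 180
pts=[]
for u in range(222,291,2):
    col=g[185:240,u]; i=np.argmax(col<60); pts.append((u,185+i-0.5))
zt=p[2]-.0012   # skirt top ~1-2 mm below TCP
X=np.array([T.T@(ray(d,q,zt)-p) for q in pts])[:,:2]
A=np.c_[2*X,np.ones(len(X))];b=(X**2).sum(1);c=np.linalg.lstsq(A,b,rcond=None)[0]
print('free circle c',c[:2],'r',np.sqrt(c[2]+c[:2]@c[:2]))
from scipy.optimize import least_squares
r=least_squares(lambda c:np.hypot(*(X-c).T)-.024,[0,0]);print('r=24 centre in tool',r.x,np.abs(r.fun).max())
E
python3 -m inch '[[[-0.0364,0.0145,-0.0024],[0,0,0],-1],[[-0.0364,0.0145,-0.0024],[0,0,0],-1],[[-0.0364,0.0145,-0.0024],[0,0,0],-1],[[-0.0364,0.0145,-0.0024],[0,0,0],-1],[[-0.0364,0.0145,-0.0024],[0,0,0],-1]]' 40 >/dev/null
python3 -m inch '[[[-0.0364,0.0145,-0.0024],[0,0,0],-1],[[-0.0364,0.0145,-0.0024],[0,0,0],-1],[[-0.0364,0.0145,-0.0024],[0,0,0],-1],[[-0.0364,0.0145,-0.0024],[0,0,0],-1],[[-0.0364,0.0145,-0.0024],[0,0,0],-1]]' 40 | sed -n '1,2p;5,6p'
```

```text
free circle c [ 0.00578421 -0.00056716] r 0.02121612625650884
r=24 centre in tool [ 0.00256309 -0.00068428] 0.0016273482809769646
time_s: 8.33
ee_pos: [0.5603, 0.1767, 0.1668]
gripper_width: 0.179
grasp_force: 40.0
```

```bash

python3 -m inch '[[[0,0,0],[0,0,7.06],-1],[[0,0,0],[0,0,7.06],-1],[[0,0,0],[0,0,7.06],-1],[[0,0,0],[0,0,7.06],-1],[[0,0,0],[0,0,7.06],-1]]' 40 >/dev/null
python3 -m inch '[[[0,0,0],[0,0,7.06],-1],[[0,0,0],[0,0,7.06],-1],[[0,0,0],[0,0,7.06],-1],[[0,0,0],[0,0,7.06],-1],[[0,0,0],[0,0,7.06],-1]]' 40 >/dev/null
python3 -m inch '[[[0,0,0],[0,0,7.06],-1],[[0,0,0],[0,0,7.06],-1],[[0,0,0],[0,0,7.06],-1],[[0,0,0],[0,0,7.06],-1],[[0,0,0],[0,0,0],-1]]' 40 >/dev/null
python3 - <<'E'
from h import *
from scipy.optimize import least_squares
to([0.5621,0.1747,0.16],43.5)
# knob in hand from w4 silhouette: hull of both skirt rims, first dark pixel per column
g=cv2.imread('pics/w4.png').max(2).astype(int)
d=robot.capture('wrist');s=robot.observe();T=np.array(s['orientation']);p=np.array(s['ee_pos'])
cv2.imwrite('pics/w5.png',d['frame'][:,:,::-1])
K=np.array(d['mtx']);Rc=np.array(d['R'])@T;tc=np.array(d['R'])@p+d['t']  # tool->cam
U=np.arange(222,291,2);row=[]
for u in U:
    c=g[185:245,u];i=np.argmax(c<80);f=(c[i-1]-80)/(c[i-1]-c[i]) if i else 0;row.append(185+i-1+f)
row=np.array(row)
th=np.linspace(0,2*np.pi,181)
def pred(q,zt):
    out=[]
    for z in (zt,zt+.018):
        X=np.c_[q[0]+.024*np.cos(th),q[1]+.024*np.sin(th),np.full(181,z)]
        c=(Rc@X.T+tc[:,None]);u=K@c;u=(u[:2]/u[2]).T
        h=u[np.cos(th)>-.1];h=h[np.argsort(h[:,0])];out.append(np.interp(U,h[:,0],h[:,1]))
    return np.min(out,0)
for zt in (0,.0015,.003):
    r=least_squares(lambda q:pred(q,zt)-row,[0,0],diff_step=1e-3,x_scale=.01);print(zt,r.x,np.abs(r.fun).mean())
E
```

```text
t 9.58 pos [0.56   0.175  0.1668] shift [-0.0017  0.0013  0.0068] F [-1.  -0.7 -0.6] w 0.18 gf 40.002051894553006
turn [ 0.07  0.25 -0.  ] j7 16.8
turn [ 3.9e-01 -1.0e-01  1.8e+02] j7 16.8
0 [-0.00051951  0.00053982] 0.3336843914804068
0.0015 [-0.00088498  0.000568  ] 0.26929089593888633
0.003 [-0.0012466   0.00058325] 0.2175184736046991
```

View pics/w5.png

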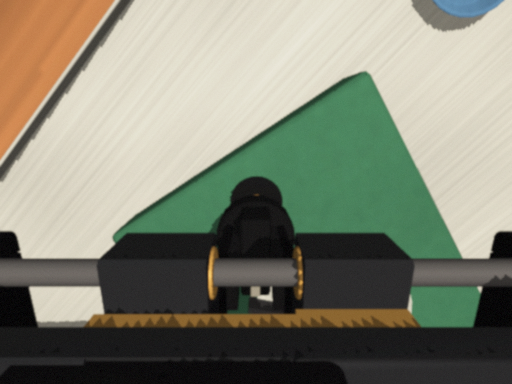

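The knob is within 1 mm of the hand's centre. The plate arc at (256,178) lines up with the skirt. A white patch near (266,297) is probably the tick, so I'll check it by projection.

```bash
python3 - <<'E'
from h import *
d=robot.capture('wrist');K,R,t=map(np.array,(d['mtx'],d['R'],d['t']))
pr=lambda X:(lambda q:(q[:2]/q[2]).round(1))(K@(R@np.array(X)+t))
c=np.array([.5621,.1747,0]);
for yaw in (-56,-46.5,-36):
  v=np.array([np.cos(np.radians(yaw)),np.sin(np.radians(yaw)),0])
  print(yaw,'tick ends',pr(c+v*.0255+[0,0,.074]),pr(c+v*.037+[0,0,.074]))
th=np.linspace(0,2*np.pi,73)
a=np.array([pr(c+[.023*np.cos(x),.023*np.sin(x),.076]) for x in th]);print('plate top row',a[a[:,1].argmin()], 'cols',a[:,0].min(),a[:,0].max())
g=d['frame'].astype(int)
print(g[284:306,244:280:2].min(2))
# plate arc: dark in green, rows 170..195
for r in range(176,192,3):
  m=np.where(g[r,220:295].max(1)<50)[0];print(r,m.min()+220 if len(m) else None,m.max()+220 if len(m) else None)
e=[pr(c+[.023*np.cos(x),.023*np.sin(x),.076]) for x in th]
for r in range(176,192,3):
  k=[q[0] for q in np.array([pr(c+[.023*np.cos(x),.023*np.sin(x),.076]) for x in np.linspace(0,2*np.pi,721)]) if abs(q[1]-r)<.5];print(r,k and (min(k),max(k)))
E
```

```text
-56 tick ends [250.8 226. ] [248.8 237.5]
-46.5 tick ends [255.4 226.4] [255.4 238. ]
-36 tick ends [260.5 226. ] [262.7 237.4]
plate top row [255.  174.8] cols 229.6 281.6
[[ 74  74  74  78  79  75  77  75  75  78  76  75  77  77  78  76  75  74]
 [ 63  65  63  67  75  76  76  75  69  62  64  62  66  72  67  63  62  64]
 [ 41  43  42  62  92  97  97  97  62  41  43  43  41  91  61  44  45  45]
 [ 18  22  23  62 119 122 122 119  65  20  22  23  26 108  70  27  27  25]
 [ 12  16  17  71 132 134 135 128  65  16  13  14  21 118  73  19  20  23]
 [ 16  15  16  72 133 137 137 134  65  17  16  12  19 121  74  14  19  20]
 [ 14  15  14  73 132 138 139 133  64  16  13   5  22 123  74  20  20  22]
 [ 13  15  16  70 132 138 136 133  67   9  11  12  31 136  77  17  19  20]
 [ 12  10  16  72 134 139 139 134  66  17  12  16  48 163  74  19  22  19]
 [ 14   6  12  72 133 138 138 133  66  18  17  23  69 176  78  19  18  19]
 [ 20  18  18  71 136 137 138 135  92  71  68  75 114 181  86  14  20  22]
 [ 28  28  30  74 124 128 134 144 147 155 150 150 165 184  85  19  18  21]
 [ 39  37  37  62  95  98 1
[... 355 characters left out ...]
37  29  27  30  28  30  37  48  49  55  69  82 106  83  17  21  23]
 [ 36  35  31  28  29  28  29  37  46  43  47  47  52  61  46  19  20  19]
 [ 39  38  32  29  29  29  28  29  43  45  46  43  45  44  33  20  19  21]
 [ 39  37  29  25  30  27  27  30  44  42  44  35  34  35  33  20  22  22]
 [ 39  34  32  30  29  31  27  29  40  35  35  33  32  29  28  19  23  22]]
176 None None
179 246 266
182 240 271
185 237 274
188 235 277
191 233 278
176 (np.float64(246.4), np.float64(264.6))
179 (np.float64(240.7), np.float64(270.5))
182 (np.float64(237.0), np.float64(274.2))
185 (np.float64(234.3), np.float64(276.9))
188 (np.float64(232.4), np.float64(278.8))
191 (np.float64(231.1), np.float64(280.0))
```

The white patch is burner dish; the tick itself is hidden. The plate arc reads about 2.5 mm further along tool -x than assumed. I'll go down to just above the spindle and measure the plate relative to the hand again.

```bash

python3 -m inch '[[[-0.0029,0.0012,0.008],[0,0,0],-1],[[0,0,0.012],[0,0,0],-1],[[0,0,0.012],[0,0,0],-1],[[0,0,0],[0,0,0],-1],[[0,0,0],[0,0,0],-1]]' 40 >/dev/null
cat > plate.py <<'E'
from h import *
from scipy.optimize import least_squares
ths=np.linspace(-np.pi,np.pi,721)
for k in range(3):
    d=robot.capture('wrist');s=robot.observe();T=np.array(s['orientation']);p=np.array(s['ee_pos'])
    K,R,t=map(np.array,(d['mtx'],d['R'],d['t']));g=d['frame'].max(2).astype(int)
    obs=[]
    U=np.arange(236,277,2)
    for u in U:
        c=g[120:240,u];i=np.argmax(c<55);obs.append(119+i+(c[i-1]-55)/(c[i-1]-c[i]))
    obs=np.array(obs)
    def pred(q):
        X=np.c_[q[0]+.023*np.cos(ths),q[1]+.023*np.sin(ths),np.full(721,.076)]
        c=K@(R@X.T+t[:,None]);c=(c[:2]/c[2]).T;mid=c[:,1].mean();c=c[c[:,1]<mid];c=c[np.argsort(c[:,0])]
        return np.interp(U,c[:,0],c[:,1])
    r=least_squares(lambda q:pred(q)-obs,[.563,.174],diff_step=1e-4,loss='soft_l1')
    print('valve',r.x.round(4),'tool',(T.T@(np.r_[r.x,p[2]]-p)).round(4),'TCP',p.round(4),'res',np.abs(r.fun).mean().round(2),obs.round(1)[::4])
to([0.563,0.1738,0.12],43.5)
cv2.imwrite('pics/w6.png',d['frame'][:,:,::-1])
E
python3 plate.py
```

```text
valve [0.5633 0.1738] tool [ 0.0004 -0.0005 -0.    ] TCP [0.5639 0.1738 0.136 ] res 0.12 [187.3 183.1 181.2 181.6 184.3 190.2]
valve [0.5633 0.1738] tool [ 0.0006 -0.001  -0.    ] TCP [0.5644 0.174  0.1367] res 0.09 [186.  182.  180.7 181.3 184.2 190.8]
valve [0.5632 0.1737] tool [ 0.0007 -0.0012 -0.    ] TCP [0.5646 0.1741 0.1371] res 0.12 [185.3 181.5 180.1 181.  184.1 191.8]
t 10.25 pos [0.5646 0.1741 0.1371] shift [ 0.001  -0.0014  0.017 ] F [-1.   0.3 -0.3] w 0.182 gf 39.99968708027154
turn [0.31 0.32 0.09] j7 16.6
turn [  -0.5     0.49 -179.91] j7 16.6
```

View pics/w6.png

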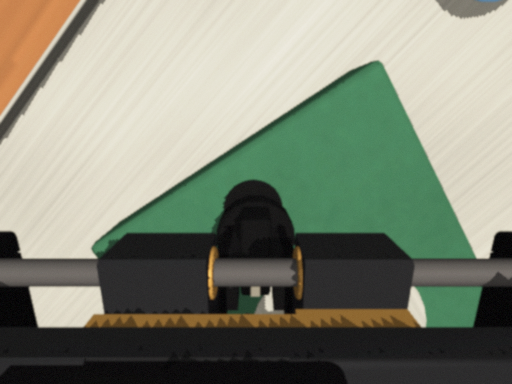

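The plate reads consistently at (0.5633, 0.1738), with the arc top at (255,180). I'll correct by (+1.4, -1.5) mm and go down, watching the force.

```bash

python3 -m inch '[[[0.0014,-0.0014,0.006],[0,0,0],-1],[[0,0,0.006],[0,0,0],-1],[[0,0,0.004],[0,0,0],-1],[[0,0,0],[0,0,0],-1]]' 50 |sed -n '2p;4,6p'
python3 -m inch '[[[0,0,0.003],[0,0,0],-1],[[0,0,0.003],[0,0,0],-1],[[0,0,0],[0,0,0],-1],[[0,0,0],[0,0,0],-1]]' 50 |sed -n '2p;4,6p'
python3 - <<'E'
from h import *
to([0.5633,0.1738,0.1045],43.5)
E
```

```text
ee_pos: [0.5616, 0.1737, 0.1196]
force: [-0.9, 0.1, -0.5]
gripper_width: 0.182
grasp_force: 50.0
ee_pos: [0.5624, 0.1739, 0.1146]
force: [0.5, -0.1, 0.1]
gripper_width: 0.181
grasp_force: 50.0
t 10.92 pos [0.5624 0.1739 0.1146] shift [-0.0006  0.0005  0.0101] F [ 0.5 -0.1  0.1] w 0.181 gf 49.999621021561325
turn [0.26 0.3  0.08] j7 16.1
turn [  -0.47    0.41 -179.92] j7 16.1
```

```bash

python3 -m inch '[[[0,0,0.003],[0,0,0],-1],[[0,0,0.002],[0,0,0],-1],[[0,0,0],[0,0,0],-1],[[0,0,0],[0,0,0],-1]]' 50 |sed -n '2p;4,6p'
python3 -m inch '[[[0,0,0.002],[0,0,0],-1],[[0,0,0.002],[0,0,0],-1],[[0,0,0],[0,0,0],-1],[[0,0,0],[0,0,0],-1]]' 50 |sed -n '2p;4,6p'
```

```text
ee_pos: [0.5624, 0.1739, 0.1096]
force: [-0.2, -0.5, -0.9]
gripper_width: 0.177
grasp_force: 50.0
ee_pos: [0.5624, 0.1739, 0.1056]
force: [0.2, -0.4, -0.3]
gripper_width: 0.176
grasp_force: 50.0
```

```bash

python3 -m inch '[[[0,0,0.002],[0,0,0],-1],[[0,0,0],[0,0,0],-1],[[0,0,0],[0,0,0],-1]]' 60 |sed -n '2p;4,6p'
python3 -m inch '[[[0,0,0.002],[0,0,0],-1],[[0,0,0],[0,0,0],-1],[[0,0,0],[0,0,0],-1]]' 60 |sed -n '2p;4,6p'
python3 -m inch '[[[0,0,0.002],[0,0,0],-1],[[0,0,0],[0,0,0],-1],[[0,0,0],[0,0,0],-1]]' 60 |sed -n '2p;4,6p'
```

```text
ee_pos: [0.5627, 0.174, 0.1043]
force: [-1.8, -1.6, 3.5]
gripper_width: 0.18
grasp_force: 60.0
ee_pos: [0.5627, 0.1741, 0.1026]
force: [-1.8, -0.8, 6.7]
gripper_width: 0.175
grasp_force: 60.0
ee_pos: [0.5628, 0.1741, 0.1009]
force: [-2.6, -1.7, 9.2]
gripper_width: 0.181
grasp_force: 60.0
```

Spring contact came at TCP 0.104, as predicted, so the knob is seated. I'll press on to the stop.

```bash

python3 -m inch '[[[0,0,0.002],[0,0,0],-1],[[0,0,0],[0,0,0],-1],[[0,0,0],[0,0,0],-1]]' 60 |sed -n '2p;4,6p'
python3 -m inch '[[[0,0,0.002],[0,0,0],-1],[[0,0,0],[0,0,0],-1],[[0,0,0],[0,0,0],-1]]' 60 |sed -n '2p;4,6p'
python3 -m inch '[[[0,0,0.001],[0,0,0],-1],[[0,0,0],[0,0,0],-1],[[0,0,0],[0,0,0],-1]]' 60 |sed -n '2p;4,6p'
```

```text
ee_pos: [0.5628, 0.1741, 0.0992]
force: [-3.6, -2.0, 9.9]
gripper_width: 0.176
grasp_force: 60.0
ee_pos: [0.5629, 0.1741, 0.0988]
force: [-6.6, -2.8, 19.0]
gripper_width: 0.181
grasp_force: 60.0
ee_pos: [0.563, 0.1742, 0.0987]
force: [-8.1, -4.1, 24.1]
gripper_width: 0.182
grasp_force: 60.0
```

The force climbed steeply at TCP 0.0988, so it is at the stop. I'll hold briefly to check it's stable, then hand in.

```bash

python3 -m inch '[[[0,0,0],[0,0,0],-1],[[0,0,0],[0,0,0],-1],[[0,0,0],[0,0,0],-1],[[0,0,0],[0,0,0],-1],[[0,0,0],[0,0,0],-1]]' 60
python3 - <<'E'
from h import *
to([0.5633,0.1738,0.0985],43.5)
if robot.observe()['force'][2]>15: print(robot.job_done())
E
```

```text
time_s: 13.5
ee_pos: [0.563, 0.1741, 0.0987]
orientation: [[-0.689, 0.724, 0.009], [0.724, 0.689, -0.001], [-0.007, 0.006, -1.0]]
force: [-7.0, -3.0, 23.2]
gripper_width: 0.178
grasp_force: 60.0
t 13.5 pos [0.563  0.1741 0.0987] shift [-0.0005 -0.      0.0002] F [-7.  -3.  23.2] w 0.178 gf 60.00889962539077
turn [0.33 0.38 0.07] j7 15.7
turn [  -0.59    0.51 -179.93] j7 15.7
the job is handed in; nothing more can be done
None
```

The knob is on the spindle with its pointer along the flat, and the gripper is holding it down at the stop with about 23 N; I handed the job in at 13.5 s and got no verdict back.

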